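Close the two parts jars with their own lids

TASK

Close the two open parts jars on the bench mat: put each loose lid on the jar it fits, the larger lid on the larger jar and the smaller lid on the smaller jar, so that each drops in and lies flat on the rim, knob up. Leave the jars standing upright where they are.

Things in the scene. Friction and masses are not known exactly. Their poses are not given: they have to be found in the camera images.
- large_jar: larger open jar, white plastic, brass spacers inside; loose on the dark mat. Outside 72 mm across, mouth 64, 60 tall, floor 5 thick, 0.4 kg. Origin: centre of underside, z up. With its lid home the flange lies on the rim, lid origin 44 mm above jar origin; the taper guides it in from about 8 mm off centre. Round: yaw does not matter
- small_jar: smaller open jar, white plastic, brass spacers inside; loose on the dark mat. Outside 60 mm across, mouth 52, 60 tall, floor 5 thick, 0.4 kg. Origin: centre of underside, z up. With its lid home the flange lies on the rim, lid origin 44 mm above jar origin; the taper guides it in from about 8 mm off centre. Round: yaw does not matter
- large_lid: larger loose lid, white plastic, knob up on the mat, 55 mm tall. From below: tapered plug 16 mm tall (diameter 44 at foot, 61 at top), flange 76 across and 5 thick, central upright cylindrical knob 22 across and 34 tall. Origin: centre of plug foot, z up; flange underside at z = 16 mm, knob from 21 to 55. Round: yaw does not matter. 45 g
- small_lid: smaller loose lid, white plastic, knob up on the mat, 55 mm tall. From below: tapered plug 16 mm tall (diameter 32 at foot, 49 at top), flange 64 across and 5 thick, central upright cylindrical knob 22 across and 34 tall. Origin: centre of plug foot, z up; flange underside at z = 16 mm, knob from 21 to 55. Round: yaw does not matter. 45 g
There are look-alikes about, which are no part of the job. What is shaped like the small_lid but red or turquoise is not meant.

How it is judged:
By the outcome, as a careful person would: the job done as asked, in the order asked, and still so for the second after the job is handed in, with the robot touching nothing.
It also fails if it takes over 64 s, if anything falls off the work surface, if the arm or the gripper's body presses on something with over 40 N, if the wrist force passes 120 N, or if a joint passes its speed limit or range.

ROBOT

A 6-joint arm with a two-finger parallel gripper is mounted at the origin on the work surface. World frame = base frame: x ahead of the robot, y to its left, z up, the work surface at z = 0. Lengths are in mm, angles in rad, forces in N, time in s.
With the tool pointing down it reaches from about 350 to 975 mm from the base axis. Payload 7.1 kg.
Tool frame: the origin (TCP) lies on the front face of the gripper's body, between the roots of the fingers; the fingertips stand 80 mm ahead of it and the grasp point (between the pads) lies 61 mm ahead of it; z points along the fingers, y is the line along which they close (so a half turn about z gives the same grasp; the last joint's range is limited). The gripper opens to 88 mm and grips with 3 to 60 N. Pads are 20 mm wide; open, the fingers measure 115 mm over their backs; the gripper's body (75 mm by 178 mm) begins 61 mm behind the grasp point.
Start: joints at [-1.367, 0.423, 1.63, -0, 1.089, -0.019], TCP at [138.12, -609.531, 302.675] pointing down, gripper open.
Joint ranges: [-3, 3], [-0.9, 2.11], [0.09, 2.58], [-1.31, 4.45], [0.11, 2.69], [-2.54, 2.54]. Speed limits (rad/s): [2.39, 2.39, 3.01, 3.14, 3.14, 3.14].

INTERFACE

Orientations are given as a rotation vector (axis times angle).
In Python, from workcell import readout, vision, close_job gives the robot as it stands.
- The arm moves only by the tool servo_tool, never from a script. Its argument "plan" is a list that holds one entry, the list of rows, each a list of 7 numbers: the gripper command: -1 is fully open, 1 is shut, values between are in proportion, then the shift along the world's x, y, z in units of 40 mm (1.0 is 40 mm), then the turn, a rotation vector about the world's x, y, z in units of 5 degrees (1.0 is 5 degrees). A call has 1 to 5 rows; each row shifts and turns the commanded pose from where the row before left it; what a row does not reach is not made up. A row lasts 1/12 s, in which the tool goes at most 41.7 mm and 7.16 degrees, less where a joint would pass 70% of its speed; a pose out of reach is approached as far as the arm can. A call is refused whole if a number of a shift passes 1 or a number of a turn 1, either way. A call with a gripper value outside its range is refused whole. The fingers move at their own pace and stop on an object; the grip force is fixed at half the most. Time passes only in rows, so rows that do not move let the fingers close. It gives the time, the measured TCP pose, the force, the opening and the grip force at its end, in the units of the state.
- readout.get_obs(): the state, without advancing time (a new reading comes with each control period).
- vision.get_image(name): name is "scene" or "top" or "wrist"; returns the picture (420x560x3 uint8, red, green, blue); there is no depth.
- vision.camera_params(name): a dict with "fx", "fy", "cx", "cy" (pixels), "D" ([k1, k2, p1, p2, k3] as OpenCV has them; the pictures are not rectified), "rvec" (rotation vector, rad) and "tvec" (3), from world to camera coordinates, as OpenCV has them; the wrist camera has in their place "hand_eye" (4x4, takes a point from camera to tool coordinates, whose origin is the TCP and whose axes are the flange's). Camera axes: x right, y down, z forward; pixel columns grow to the right and rows downward; lengths in mm; the calibration is good to about 2 mm. A picture is of the moment at which its call begins: read the wrist's pose just before it. camera_params takes no time and is no camera call.
- close_job(): hands the job in; it is judged then, once.
The state is a dict: "t": time; "qpos": joint angles; "qvel": joint speeds; "joint_torque": joint torques, N m; "ee_pos": TCP position; "orientation": TCP orientation; "ft_force": force on the tool from outside, world axes, zero at the start; "moment": the same for the moment, N m; "width": finger opening in mm; "grasp_force": force on a finger pad.
Only numpy, scipy, OpenCV 4.12 (cv2) and the standard library are available. Lean on these libraries where they do the work, as an engineer would, in place of code of your own. Each camera call takes 0.05 s, during which the arm holds its last target. There are 200 camera calls.

## Working session

There is one attempt and no reset: what is moved stays moved. The work goes in short steps, Python scripts to look and compute and a tool call to move; the robot and the scene stay as the last step left them, time stands still between calls to the robot, and variables do not carry over. Pictures are saved under pics/ and viewed, at most 10 in all, crops included, and the job is handed in when it is done.

Besides the shell and the picture viewer there is one more tool, called after ">>>" in YAML: its name, and indented under it one key for each argument. servo_tool: Moves the arm, as the interface text tells. Its arguments: {"type":"object","properties":{"plan":{"type":"array"}},"required":["plan"]}

```bash
mkdir -p pics
python3 - <<'E'
from workcell import readout, vision
import cv2
o=readout.get_obs();print(o['t'],o['ee_pos'],o['orientation'],o['width'])
for n in("top","scene"):
    im=vision.get_image(n);cv2.imwrite(f"pics/{n}0.png",im[:,:,::-1]);p=vision.camera_params(n);print(n,p)
E
```

```text
0.0 [ 138.04538798 -609.12113962  301.89019296] [-3.12057913e+00 -3.49134663e-01  2.46402986e-04] 87.70507329666086
top {'fx': 512.3902647747332, 'fy': 512.3902647747332, 'cx': 266.9092332155653, 'cy': 207.46110025112554, 'D': array([-0.1692753,  0.       ,  0.       ,  0.       ,  0.       ]), 'rvec': array([ 2.14147228, -2.17917667,  0.08693647]), 'tvec': array([-18.11694827, 529.66014939, 799.15276217])}
scene {'fx': 488.9439749924781, 'fy': 488.9439749924781, 'cx': 275.1207671297028, 'cy': 205.42880507179504, 'D': array([-0.09390087,  0.        ,  0.        ,  0.        ,  0.        ]), 'rvec': array([ 2.30341289,  1.21995493, -0.38103205]), 'tvec': array([-278.24859761, -369.93229884, 1040.72877211])}
```

View pics/top0.png

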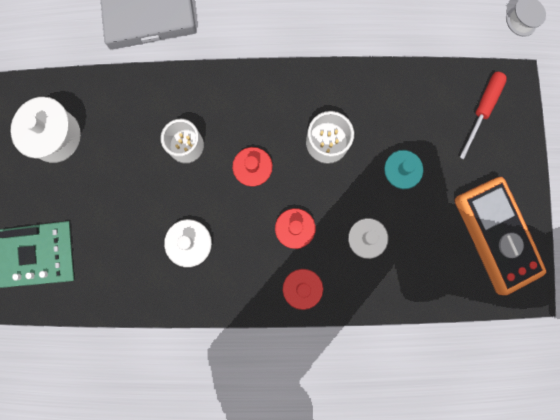

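View pics/scene0.png

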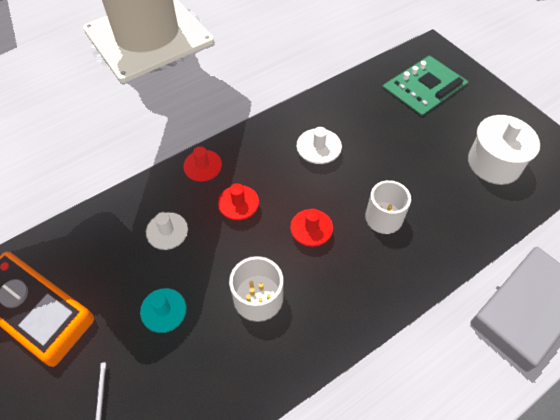

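The top view shows the white lids: the larger at (188,243) and the smaller, in shadow, at (368,239). The open jars are the small one at (182,140) and the large one at (330,135). The scene view agrees, and the closed jar at far left is a look-alike. Next I'll fit circles on the planes at the right heights.

```bash
cat > h.py <<'E'
import numpy as np, cv2
from scipy.optimize import least_squares
from workcell import readout, vision
def cam(n):
    p=vision.camera_params(n);K=np.array([[p['fx'],0,p['cx']],[0,p['fy'],p['cy']],[0,0,1]])
    if 'rvec' in p:
        R=cv2.Rodrigues(p['rvec'])[0].T;C=-R@p['tvec']
    else:
        o=readout.get_obs();T=p['hand_eye'];Rt=cv2.Rodrigues(np.array(o['orientation']))[0]
        R=Rt@T[:3,:3];C=Rt@T[:3,3]+o['ee_pos']
    return K,p['D'],R,C
def plane(c,px,z):
    K,D,R,C=c
    u=cv2.undistortPoints(np.array(px,float).reshape(-1,1,2),K,D)[:,0]
    d=np.c_[u,np.ones(len(u))]@R.T
    return (C+d*((z-C[2])/d[:,2])[:,None])[:,:2]
def blob(im,seed,thr=70,sat=60):
    h=cv2.cvtColor(im,cv2.COLOR_RGB2HSV);m=((h[...,2]>thr)&(h[...,1]<sat)).astype(np.uint8)
    cs,_=cv2.findContours(m,cv2.RETR_EXTERNAL,cv2.CHAIN_APPROX_NONE)
    cs=[c for c in cs if len(c)>40]
    return max(cs,key=lambda c:cv2.pointPolygonTest(c,seed,True))[:,0]
def fit(c,px,z,r,outer):
    p=plane(c,px,z)
    if outer: # keep the side away from the camera's nadir, where the rim is the outline
        a=p.mean(0);p=p[(p-a)@(a-c[3][:2])>0]
    s=least_squares(lambda q:np.hypot(*(p-q[:2]).T)-q[2],[*p.mean(0),r],loss='soft_l1')
    s2=least_squares(lambda q:np.hypot(*(p-q).T)-r,p.mean(0),loss='soft_l1')
    return s.x.round(1),s2.x.round(1)
E
python3 - <<'E'
from h import *
im=cv2.imread('pics/top0.png')[:,:,::-1].copy();c=cam('top');print(c[3])
for n,s,z,r,o in(('LL',(188,243),22,38,0),('SL',(368,239),22,32,0),('LJ',(330,135),61,36,1),('SJ',(182,140),61,30,1)):
    b=blob(im,s);print(n,len(b),cv2.boundingRect(b),fit(c,b,z,r,o))
E
```

```text
[446.40645652 -43.08622728 847.57187751]
LL 138 (163, 219, 49, 49) (array([474.2, 103. ,  39.3]), array([474.2, 102.9]))
SL 115 (348, 218, 41, 41) (array([ 477.3, -189.5,   32.5]), array([ 477.3, -189.5]))
LJ 144 (305, 110, 50, 54) (array([ 641.1, -130.1,   37. ]), array([ 642.2, -130.7]))
SJ 123 (160, 118, 45, 46) (array([640.5, 109.5,  31.1]), array([641.6, 110.3]))
```

>>> servo_tool:
  plan:
    - [[-1,0.6,0.8,0,0,0,0],[-1,0.6,0.8,0,0,0,0],[-1,0.6,0.8,0,0,0,0],[-1,0.6,0.8,0,0,0,0],[-1,0.6,0.8,0,0,0,0]]

```text
t: 0.52
ee_pos: [258.6, -447.8, 302.3]
orientation: [-3.122, -0.348, 0.0]
ft_force: [0.4, 0.5, -0.6]
width: 87.7
grasp_force: 0.0
```

>>> servo_tool:
  plan:
    - [[-1,0.6,0.8,0,0,0,0],[-1,0.6,0.8,0,0,0,0],[-1,0.6,0.8,0,0,0,0],[-1,0.6,0.8,0,0,0,0],[-1,0.6,0.8,0,0,0,0]]

```text
t: 0.93
ee_pos: [378.7, -287.7, 302.6]
orientation: [-3.122, -0.349, 0.0]
ft_force: [0.1, -1.2, -0.4]
width: 87.8
grasp_force: 0.0
```

>>> servo_tool:
  plan:
    - [[-1,0.2,0.95,0,0,0,0],[-1,0.2,0.95,0,0,0,0],[-1,0.2,0.95,0,0,0,0],[-1,0.2,0.95,0,0,0,0],[-1,0.2,0.95,0,0,0,0]]

```text
t: 1.35
ee_pos: [417.9, -97.7, 302.6]
orientation: [-3.122, -0.349, 0.0]
ft_force: [1.1, -0.5, -0.7]
width: 88.0
grasp_force: 0.0
```

>>> servo_tool:
  plan:
    - [[-1,0.2,0.95,0,0,0,0],[-1,0.2,0.95,0,0,0,0],[-1,0.2,0.95,0,0,0,0],[-1,0.2,0.95,0,0,0,0],[-1,0,0,0,0,0,0]]

```text
t: 1.77
ee_pos: [451.1, 57.6, 302.8]
orientation: [-3.12, -0.357, -0.002]
ft_force: [0.2, -0.1, -0.2]
width: 87.7
grasp_force: 0.0
```

Run:
```python
from h import *
o=readout.get_obs();print(o['t'],o['ee_pos'],o['orientation'],o['qpos'])
c=cam('wrist');im=vision.get_image('wrist');cv2.imwrite('pics/w1.png',im[:,:,::-1]);print(c[3])
K,D,R,C=c
print(cv2.projectPoints(np.array([[474.,103,22],[641,110,61],[641,-130,61],[477,-189,22]]),cv2.Rodrigues(R.T)[0],-R.T@C,K,D)[0][:,0])
```

```text
1.7667 [451.09097647  57.59180078 302.84462133] [-3.11979926e+00 -3.56953540e-01 -2.29704593e-03] [1.00077391e-01 1.69770660e-01 1.99308184e+00 1.75943211e-03
 9.77297905e-01 1.44205045e+00]
[519.88502894  73.42648281 385.54841515]
[[244.12250084 148.54047205]
 [273.24439497 -51.39181715]
 [547.26941871  26.70408898]
 [514.41643426 209.62216095]]
```

View pics/w1.png

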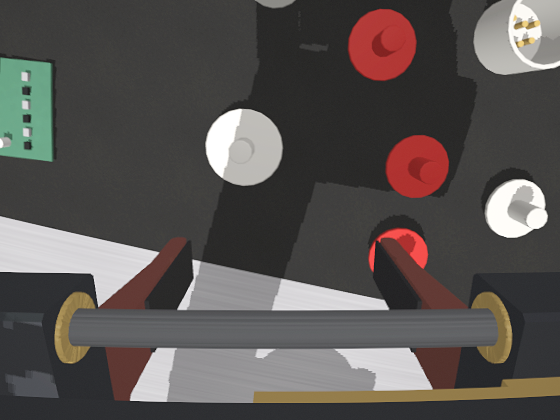

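The wrist view shows the large lid at (244,147), against a prediction of (244,148), so the measurements agree. Descending onto its knob.

>>> servo_tool:
  plan:
    - [[-1,0.15,0.28,-0.9,0,0,0],[-1,0.15,0.28,-0.9,0,0,0],[-1,0.15,0.28,-0.9,0,0,0],[-1,0.13,0.29,-0.9,0,0,0],[-1,0,0,0,0,0,0]]

```text
t: 2.23
ee_pos: [470.3, 97.1, 152.3]
orientation: [3.121, 0.349, -0.018]
ft_force: [-0.1, -0.8, 0.3]
width: 87.7
grasp_force: 0.0
```

>>> servo_tool:
  plan:
    - [[-1,0,0,-0.4,0,0,0],[-1,0,0,-0.4,0,0,0],[-1,0,0,-0.4,0,0,0],[-1,0,0,0,0,0,0],[0.4,0,0,0,0,0,0]]

```text
t: 2.65
ee_pos: [473.2, 96.7, 111.6]
orientation: [3.122, 0.348, -0.001]
ft_force: [-0.3, -0.3, -1.4]
width: 84.0
grasp_force: 0.0
```

>>> servo_tool:
  plan:
    - [[-1,0.03,0.15,-0.1,0,0,0],[-1,0,0,0,0,0,0],[1,0,0,0,0,0,0],[1,0,0,0,0,0,0],[1,0,0,0,0,0,0]]

```text
t: 3.07
ee_pos: [474.7, 103.8, 107.2]
orientation: [-3.122, -0.35, -0.001]
ft_force: [0.1, -0.1, 0.4]
width: 71.7
grasp_force: 0.0
```

>>> servo_tool:
  plan:
    - [[1,0,0,0,0,0,0],[1,0,0,0,0,0,0],[1,0,0,0,0,0,0],[1,0,0,0,0,0,0],[1,0,0,0,0,0,0]]

```text
t: 3.48
ee_pos: [474.5, 103.6, 106.6]
orientation: [3.122, 0.349, -0.0]
ft_force: [0.5, -0.5, -0.6]
width: 37.8
grasp_force: 0.0
```

>>> servo_tool:
  plan:
    - [[1,0,0,0,0,0,0],[1,0,0,0,0,0,0],[1,0,0,0,0,0,0],[1,0,0,0,0,0,0],[1,0,0,0,0,0,0]]

```text
t: 3.9
ee_pos: [474.5, 103.7, 106.6]
orientation: [3.122, 0.349, -0.0]
ft_force: [0.0, -0.6, -0.6]
width: 21.7
grasp_force: 30.0
```

>>> servo_tool:
  plan:
    - [[1,0,0,0.5,0,0,0],[1,0,0,0.8,0,0,0],[1,0,0,0.8,0,0,0],[1,0,0,0.8,0,0,0],[1,0,0,0.1,0,0,0]]

```text
t: 4.32
ee_pos: [476.7, 104.1, 231.4]
orientation: [-3.121, -0.349, -0.012]
ft_force: [1.3, -0.1, -0.3]
width: 21.7
grasp_force: 30.0
```

>>> servo_tool:
  plan:
    - [[1,0.5,-0.7,0,0,0,0],[1,0.5,-0.7,0,0,0,0],[1,0.5,-0.7,0,0,0,0],[1,0.5,-0.7,0,0,0,0],[1,0.5,-0.7,0,0,0,0]]

```text
t: 4.73
ee_pos: [574.9, -37.7, 226.0]
orientation: [-3.122, -0.349, 0.001]
ft_force: [0.6, 1.0, -0.9]
width: 21.4
grasp_force: 30.0
```

>>> servo_tool:
  plan:
    - [[1,0.5,-0.7,0,0,0,0],[1,0.5,-0.7,0,0,0,0],[1,0.5,-0.7,0,0,0,0],[1,0.17,-0.25,0,0,0,0],[1,0,0,0,0,0,0]]

```text
t: 5.15
ee_pos: [642.3, -132.7, 225.7]
orientation: [3.122, 0.345, 0.0]
ft_force: [-0.3, 0.0, -0.9]
width: 21.6
grasp_force: 30.0
```

Run:
```python
from h import *
o=readout.get_obs();print(o['t'],o['ee_pos'],o['orientation'])
im=vision.get_image('wrist');cv2.imwrite('pics/w2.png',im[:,:,::-1])
```

```text
5.15 [ 642.27369591 -132.68039951  225.69711679] [3.12228951e+00 3.44961967e-01 3.72435027e-04]
```

View pics/w2.png

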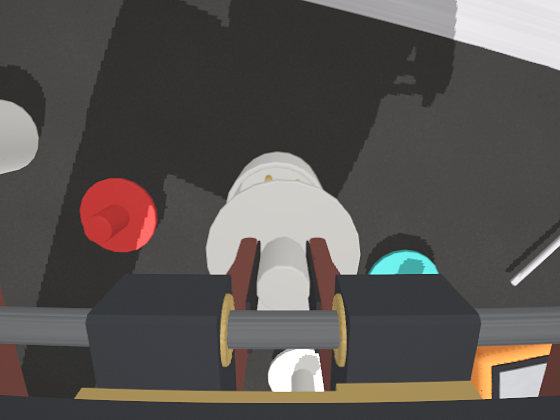

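The lid hangs level, centred over the large jar's rim (lid centre near (283,250)). Lowering.

>>> servo_tool:
  plan:
    - [[1,0,0.05,-0.4,0,0,0],[1,0,0,-0.4,0,0,0],[1,0,0,-0.3,0,0,0],[1,0,0,-0.2,0,0,0],[1,0,0,-0.2,0,0,0]]

```text
t: 5.62
ee_pos: [640.6, -127.3, 165.8]
orientation: [-3.121, -0.351, 0.002]
ft_force: [0.7, 0.3, -0.8]
width: 21.7
grasp_force: 30.0
```

>>> servo_tool:
  plan:
    - [[1,0,0,-0.1,0,0,0],[1,0,0,-0.1,0,0,0],[1,0,0,-0.1,0,0,0],[1,0,0,0,0,0,0],[1,0,0,0,0,0,0]]

```text
t: 6.03
ee_pos: [641.4, -128.4, 154.8]
orientation: [3.122, 0.349, 0.0]
ft_force: [-0.4, -0.5, -0.5]
width: 21.6
grasp_force: 30.0
```

>>> servo_tool:
  plan:
    - [[1,0,-0.05,-0.05,0,0,0],[1,0,0,-0.03,0,0,0],[1,0,0,0,0,0,0],[-1,0,0,0,0,0,0],[-1,0,0,0,0,0,0]]

```text
t: 6.45
ee_pos: [641.4, -130.4, 151.7]
orientation: [3.122, 0.349, 0.001]
ft_force: [-0.1, 0.4, -0.1]
width: 31.3
grasp_force: 0.0
```

>>> servo_tool:
  plan:
    - [[-1,0,0,0,0,0,0],[-1,0,0,0,0,0,0],[-1,0,0,0,0,0,0],[-1,0,0,0,0,0,0],[-1,0,0,0,0,0,0]]

```text
t: 6.87
ee_pos: [641.3, -130.3, 151.5]
orientation: [3.122, 0.349, 0.0]
ft_force: [0.2, 0.2, 0.4]
width: 64.6
grasp_force: 0.0
```

>>> servo_tool:
  plan:
    - [[-1,0,0,0.4,0,0,0],[-1,0,0,0.8,0,0,0],[-1,0,0,0.8,0,0,0],[-1,-0.9,-0.3,0,0,0,0],[-1,-0.9,-0.3,0,0,0,0]]

```text
t: 7.28
ee_pos: [570.9, -154.5, 233.9]
orientation: [3.119, 0.352, 0.009]
ft_force: [-0.5, 0.5, -0.7]
width: 87.6
grasp_force: 0.0
```

>>> servo_tool:
  plan:
    - [[-1,-0.9,-0.3,0,0,0,0],[-1,-0.9,-0.3,0,0,0,0],[-1,-0.5,-0.2,0,0,0,0],[-1,0,0,0,0,0,0],[-1,0,0,0,0,0,0]]

```text
t: 7.7
ee_pos: [476.9, -186.8, 231.9]
orientation: [3.122, 0.347, 0.001]
ft_force: [-0.0, -0.2, -0.4]
width: 87.7
grasp_force: 0.0
```

Run:
```python
from h import *
o=readout.get_obs();print(o['t'],o['ee_pos'],o['orientation'])
c=cam('wrist');im=vision.get_image('wrist');im2=vision.get_image('scene')
cv2.imwrite('pics/m2.png',np.hstack([cv2.resize(im,(400,300)),cv2.resize(im2,(400,300))])[:,:,::-1])
K,D,R,C=c
print(cv2.projectPoints(np.array([[477.3,-189.5,22],[641.5,-130.5,65.]]),cv2.Rodrigues(R.T)[0],-R.T@C,K,D)[0][:,0]*400/560)
```

```text
7.7 [ 476.90273126 -186.78141682  231.89592184] [3.12217954e+00 3.46536628e-01 1.05933380e-03]
[[204.40358414 140.74644526]
 [180.18694641 -43.52038878]]
```

View pics/m2.png

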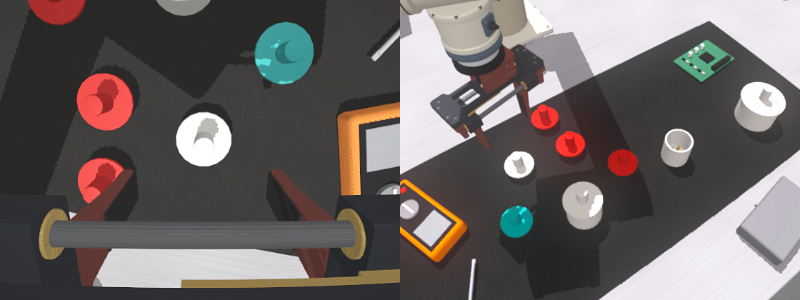

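The large jar is closed with its lid flat. The small lid sits at (204,139) in the left half, as predicted (204,141). Descending onto it.

>>> servo_tool:
  plan:
    - [[-1,0.01,-0.05,-0.7,0,0,0],[-1,0,0,-0.7,0,0,0],[-1,0,0,-0.4,0,0,0],[-1,0,0,-0.4,0,0,0],[-1,0,0,0,0,0,0]]

```text
t: 8.22
ee_pos: [477.6, -187.4, 140.7]
orientation: [-3.12, -0.351, 0.006]
ft_force: [-0.2, 1.1, -0.7]
width: 87.8
grasp_force: 0.0
```

>>> servo_tool:
  plan:
    - [[-1,0,0,-0.3,0,0,0],[-1,0,0,-0.3,0,0,0],[-1,0,0,-0.2,0,0,0],[-1,0,0,0,0,0,0],[-1,0,0,0,0,0,0]]

```text
t: 8.63
ee_pos: [477.6, -188.2, 111.2]
orientation: [-3.122, -0.349, 0.001]
ft_force: [0.0, -0.7, -0.0]
width: 87.7
grasp_force: 0.0
```

>>> servo_tool:
  plan:
    - [[-1,0,-0.03,-0.11,0,0,0],[-1,0,0,0,0,0,0],[1,0,0,0,0,0,0],[1,0,0,0,0,0,0],[1,0,0,0,0,0,0]]

```text
t: 9.05
ee_pos: [477.9, -189.6, 107.4]
orientation: [3.122, 0.349, 0.001]
ft_force: [-0.2, -0.7, 0.4]
width: 71.4
grasp_force: 0.0
```

>>> servo_tool:
  plan:
    - [[1,0,0,0,0,0,0],[1,0,0,0,0,0,0],[1,0,0,0,0,0,0],[1,0,0,0,0,0,0],[1,0,0,0,0,0,0]]

```text
t: 9.47
ee_pos: [477.7, -189.5, 107.1]
orientation: [3.122, 0.349, 0.0]
ft_force: [0.0, 0.5, -0.1]
width: 38.1
grasp_force: 0.0
```

>>> servo_tool:
  plan:
    - [[1,0,0,0,0,0,0],[1,0,0,0,0,0,0],[1,0,0,0,0,0,0],[1,0,0,0,0,0,0],[1,0,0,0,0,0,0]]

```text
t: 9.88
ee_pos: [477.7, -189.5, 107.0]
orientation: [-3.122, -0.349, 0.0]
ft_force: [-1.5, -0.3, -0.3]
width: 21.4
grasp_force: 30.0
```

>>> servo_tool:
  plan:
    - [[1,0,0,0.5,0,0,0],[1,0,0,0.9,0,0,0],[1,0,0,0.9,0,0,0],[1,0,0,0.7,0,0,0],[1,0,0,0,0,0,0]]

```text
t: 10.3
ee_pos: [480.2, -190.6, 232.3]
orientation: [3.118, 0.349, 0.013]
ft_force: [1.1, -0.7, -0.1]
width: 21.7
grasp_force: 30.0
```

>>> servo_tool:
  plan:
    - [[1,0.45,0.83,0,0,0,0],[1,0.45,0.83,0,0,0,0],[1,0.45,0.83,0,0,0,0],[1,0.45,0.83,0,0,0,0],[1,0.45,0.83,0,0,0,0]]

```text
t: 10.72
ee_pos: [567.9, -21.9, 226.3]
orientation: [-3.122, -0.349, 0.001]
ft_force: [0.7, 0.2, 0.8]
width: 21.4
grasp_force: 30.0
```

>>> servo_tool:
  plan:
    - [[1,0.45,0.83,0,0,0,0],[1,0.45,0.83,0,0,0,0],[1,0.45,0.83,0,0,0,0],[1,0.45,0.83,0,0,0,0],[1,0,0,0,0,0,0]]

```text
t: 11.13
ee_pos: [642.1, 114.6, 226.3]
orientation: [-3.12, -0.355, -0.004]
ft_force: [-1.7, -0.3, -0.1]
width: 21.5
grasp_force: 30.0
```

>>> servo_tool:
  plan:
    - [[1,0,0,-0.3,0,0,0],[1,0,0,-0.3,0,0,0],[1,0,0,-0.2,0,0,0],[1,0,0,0,0,0,0],[1,0,0,0,0,0,0]]

```text
t: 11.55
ee_pos: [638.7, 108.0, 193.7]
orientation: [3.122, 0.347, -0.004]
ft_force: [0.3, 0.2, -0.2]
width: 21.7
grasp_force: 30.0
```

Run:
```python
from h import *
o=readout.get_obs();print(o['t'],o['ee_pos'],o['orientation'])
im=vision.get_image('wrist');im2=vision.get_image('scene')
cv2.imwrite('pics/m3.png',np.hstack([cv2.resize(im,(400,300)),cv2.resize(im2,(400,300))])[:,:,::-1])
```

```text
11.55 [638.7441265  107.96429142 193.66533118] [ 3.12224286  0.34681733 -0.0044359 ]
```

View pics/m3.png

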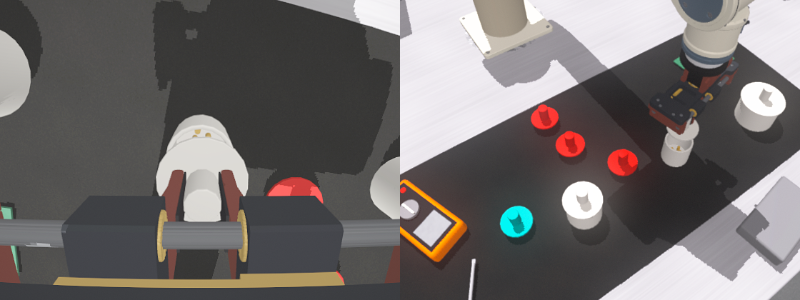

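The small lid is held level just above the small jar's mouth, and the large jar is flat-lidded. Correcting by 2 mm and lowering.

>>> servo_tool:
  plan:
    - [[1,0.06,0.05,-0.3,0,0,0],[1,0,0,-0.3,0,0,0],[1,0,0,-0.2,0,0,0],[1,0,0,-0.1,0,0,0],[1,0,0,0,0,0,0]]

```text
t: 12.07
ee_pos: [641.2, 111.2, 157.2]
orientation: [3.122, 0.349, -0.005]
ft_force: [0.3, 1.1, 0.5]
width: 21.6
grasp_force: 30.0
```

>>> servo_tool:
  plan:
    - [[1,0,0,0,0,0,0],[1,0,0,0,0,0,0]]

```text
t: 12.23
ee_pos: [642.3, 111.3, 159.2]
orientation: [-3.122, -0.349, -0.001]
ft_force: [-0.3, -1.3, -0.3]
width: 21.5
grasp_force: 30.0
```

>>> servo_tool:
  plan:
    - [[1,-0.02,-0.03,-0.1,0,0,0],[1,0,0,-0.08,0,0,0],[1,0,0,0,0,0,0],[1,0,0,0,0,0,0]]

```text
t: 12.57
ee_pos: [641.2, 110.0, 151.7]
orientation: [3.122, 0.349, -0.001]
ft_force: [-0.8, 0.2, -0.2]
width: 21.4
grasp_force: 30.0
```

>>> servo_tool:
  plan:
    - [[-1,0,0,0,0,0,0],[-1,0,0,0,0,0,0],[-1,0,0,0,0,0,0],[-1,0,0,0,0,0,0],[-1,0,0,0,0,0,0]]

```text
t: 12.98
ee_pos: [641.4, 110.1, 152.0]
orientation: [-3.122, -0.349, -0.0]
ft_force: [0.2, 0.0, 0.1]
width: 51.7
grasp_force: 0.0
```

>>> servo_tool:
  plan:
    - [[-1,0,0,0,0,0,0],[-1,0,0,0,0,0,0],[-1,0,0,0.4,0,0,0],[-1,0,0,0.8,0,0,0],[-1,0,0,0.9,0,0,0]]

```text
t: 13.4
ee_pos: [640.0, 109.9, 234.7]
orientation: [3.122, 0.349, -0.008]
ft_force: [1.4, -0.5, 0.2]
width: 84.4
grasp_force: 0.0
```

>>> servo_tool:
  plan:
    - [[-1,-0.8,0,0.5,0,0,0],[-1,-0.8,0,0.5,0,0,0],[-1,-0.8,0,0,0,0,0],[-1,-0.8,0,0,0,0,0],[-1,0,0,0,0,0,0]]

```text
t: 13.82
ee_pos: [507.6, 109.7, 275.6]
orientation: [3.122, 0.35, -0.008]
ft_force: [-0.3, -0.2, -0.5]
width: 87.7
grasp_force: 0.0
```

Run:
```python
from h import *
o=readout.get_obs();print(o['t'],o['ee_pos'])
im=vision.get_image('wrist');im2=vision.get_image('scene')
cv2.imwrite('pics/m4.png',np.hstack([cv2.resize(im,(400,300)),cv2.resize(im2[60:330,200:560],(400,300))])[:,:,::-1])
```

```text
13.8167 [507.60985526 109.69055989 275.57778502]
```

View pics/m4.png

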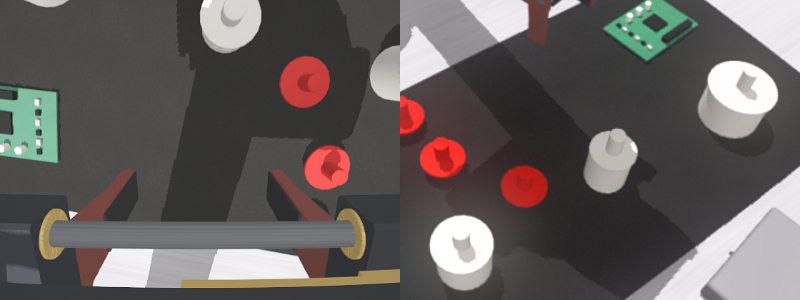

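Both jars look lidded, but the small one at (611,155) is in shadow, so I'll check it enlarged and with more contrast.

Run:
```python
from h import *
a=vision.get_image('scene')[150:260,345:425];b=vision.get_image('top')[90:200,140:220];c=vision.get_image('wrist')[0:110,270:370]
f=lambda i:cv2.convertScaleAbs(cv2.resize(i,(266,366),interpolation=cv2.INTER_CUBIC),alpha=2.4,beta=-290)
cv2.imwrite('pics/z.png',np.hstack([f(a),f(b),f(c)])[:,:,::-1])
```

```text
(no output)
```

View pics/z.png

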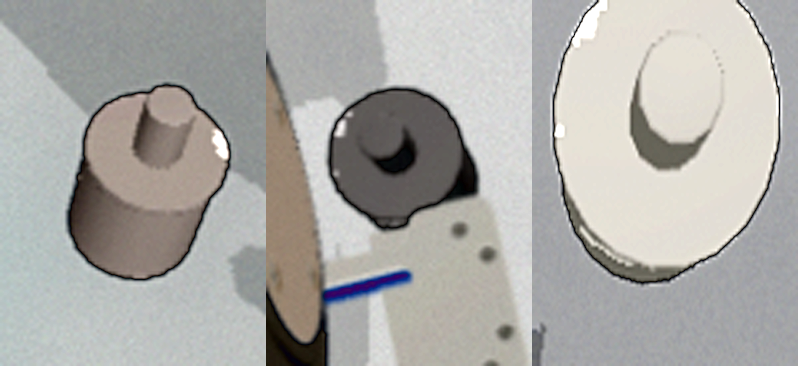

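Run:
```python
from h import *
P=np.array([[641.3,110,z] for z in(0,65,99)]);t=np.linspace(0,6.28,60)
circ=lambda r,z:np.c_[641.3+r*np.cos(t),110+r*np.sin(t),0*t+z]
out=[]
for n,(y,x,w) in(('scene',(150,345,80)),('wrist',(0,270,100))):
    K,D,R,C=cam(n);im=vision.get_image(n)[y:y+110,x:x+w]
    im=cv2.resize(im,None,fx=3.6,fy=3.6,interpolation=cv2.INTER_CUBIC)
    for r,z,col in((32,66,(255,0,0)),(11,100,(0,160,0)),(30,1,(0,0,255))):
        q=cv2.projectPoints(circ(r,z),cv2.Rodrigues(R.T)[0],-R.T@C,K,D)[0][:,0]
        cv2.polylines(im,[((q-[x,y])*3.6).astype(np.int32)],True,col,1)
    out.append(im)
cv2.imwrite('pics/z2.png',np.hstack(out)[:,:,::-1])
```

```text
(no output)
```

View pics/z2.png

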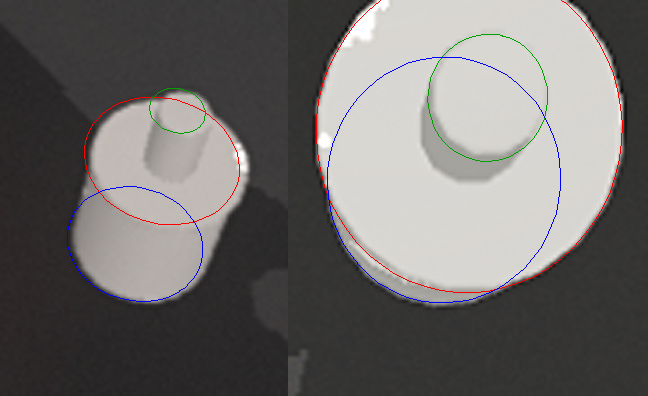

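The expected seated outlines fit the wrist view, and in the scene view all are offset by the same 2 mm or so, which is calibration error. The small lid is home and flat.

```bash
python3 -c "
from workcell import close_job
print(close_job())"
```

```text
the job is handed in; nothing more can be done
None
```

Both jars are closed: the large lid is on the large jar and the small lid on the small jar, each flat with its knob up in the last pictures, and the job was handed in at about 14 s.

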